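# Jack up the front of the steriliser and hold it

## Robot

A 6-joint arm with a two-finger parallel gripper is mounted at the origin on the work surface. World frame = base frame: x ahead of the robot, y to its left, z up, the work surface at z = 0. Lengths are in mm, angles in degrees, forces in N, time in s.
With the tool pointing down it reaches from about 375 to 925 mm from the base axis. Payload 5.7 kg.
Tool frame: the origin (TCP) lies where the fingers leave the gripper's body, on its centre line; the fingertips stand 73 mm ahead of it and the grasp point (between the pads) lies env.pinch_z ahead of it (env.pinch_z is the distance from the TCP to the grasp point, in mm); z points along the fingers, y is the line along which they close (so a half turn about z gives the same grasp; the last joint's range is limited). The gripper opens to 85 mm and grips with 20 to 120 N. Pads are 22 mm wide; open, the fingers measure 114 mm over their backs; the gripper's body (76 mm by 85 mm) begins 54 mm behind the grasp point. The pads swing forward as they close: fully open they stand 13 mm farther back than shut.
Start: joints at [-81.366, 20.558, 86.54, -0, 72.909, -6.595], TCP at [157.596, -578.909, 303.867] pointing down, gripper open.
Joint ranges: [-170.27, 170.27], [-57.76, 135], [12.27, 136.19], [-55.21, 235.2], [11.17, 155.16], [-170.74, 170.74]. Speed limits (degrees/s): [136.94, 136.94, 180, 180, 180, 180].

## Interface

Orientations are given as [roll, pitch, yaw] about the fixed x, y, z axes, in that order (R = Rz(yaw) Ry(pitch) Rx(roll)).
In Python, from bench import env gives the robot as it stands.
- The arm moves only by the tool step_arm, never from a script. Its argument "targets" is one flat list of numbers, 6 for each row, row after row: the shift along the tool's x, y, z in units of 0.08 m (1.0 is 0.08 m), then the turn, a rotation vector about the tool's x, y, z in units of pi rad (1.0 is pi rad). In form: [tx, ty, tz, rx, ry, rz, tx, ty, tz, rx, ry, rz, ...]. A call has 1 to 10 rows; each row is the pose to reach, as a shift and turn from the pose commanded when the call began, along the tool's axes at that moment, turning the shorter way round; what a row does not reach only later rows make up. A row lasts 1/12 s, in which the tool goes at most 41.7 mm and 7.16 degrees, less where a joint would pass 70% of its speed; a pose out of reach is approached as far as the arm can. A call with a number of a shift or a turn outside -1 to 1 is refused whole. A call with a gripper value outside its range is refused whole. "fingers" is the closure, from 0 (fully open) to 1 (shut), set as the call begins (left out, the last holds). The fingers move at their own pace and stop on an object; "force" is the grip in N (left out, the last holds). Time passes only in rows, so rows that repeat a pose let the fingers close. It gives the time, the measured TCP pose, the force, the opening and the grip force at its end, in the units of the state.
- env.state(): the state, without advancing time (a new reading comes with each control period).
- env.snapshot(name): name is "scene" or "top" or "wrist"; returns the picture (384x512x3 uint8, red, green, blue); there is no depth.
- env.calibration(name): a dict with "fx", "fy", "cx", "cy" (pixels), "pose" (4x4, takes a point from camera to world coordinates). Camera axes: x right, y up, looking along -z (the intrinsics and any distortion apply to the point x, -y, -z); pixel columns grow to the right and rows downward; lengths in mm; the calibration is good to about 2 mm. A picture is of the moment at which its call begins: read the wrist's pose just before it. calibration takes no time and is no camera call; for the wrist camera it gives the pose at the moment of the call.
- env.hand_in(): hands the job in; it is judged then, once.
Trained networks look in the newest picture that a camera, given by its name, has taken for a name from the list of things; names that differ only in an ending like _2 or _b are one class to them, and where a whole thing is asked for, a point or a joint stands for the part that bears it (a point fixed in the world has none). Each returns a list of dicts, best first, with "conf" (0 to 1); they miss things now and then, are a little off and sometimes report something else, mostly with a low value. They report only what shows in the picture. A call takes as long as a camera call. They do not tell look-alikes from the thing itself.
- env.regions_of(camera, thing): "pixels" (384x512 bool, what is visible of it) and "at" ([column, row] in pixels, amid what is visible of it).
- env.pinpoint(camera, thing): "at" ([column, row] in pixels: a listed point, or the origin of a listed thing).
The state is a dict: "t": time; "joints": joint angles; "qd": joint speeds; "effort": joint torques, N m; "tcp_pos": TCP position; "eef_rot": TCP orientation; "ft_force": force on the tool from outside, world axes, zero at the start; "torque": the same for the moment, N m; "width": finger opening in mm; "gripper_force": force on a finger pad.
Only numpy, scipy, OpenCV 4.12 (cv2) and the standard library are available. Lean on these libraries where they do the work, as an engineer would, in place of code of your own. Each camera call takes 0.05 s, during which the arm holds its last target. There are 200 camera calls.

## Task

Raise the front of the small steriliser so that a colleague can change its feet: stand the red hand jack on the desk with its saddle centred under the yellow-marked lift pad. Pump the handle fully down once and let it come right back up to settle the saddle, then push it fully down again and finish while still holding it down, the jack carrying the raised front. Lift with the jack only, without pushing on the steriliser yourself, and leave the other things on the desk alone.

Things in the scene. Friction and masses are not known exactly. Their poses are not given: they have to be found in the camera images.
- jack: Loose red hand jack, 0.8 kg, 230 mm long. Origin: on its underside below the aluminium tower; +x to the saddle, pump handle to -x. Base plate x = -130 to +100, 66 wide (y), 10 thick. Tower to grip from above, fingers closing along y: 44 along x, 36 across y, centred on the origin, z = 10 to 75. Round saddle at x = +70. (mm)
- saddle_top (a point): Centre of the top of the jack's round steel saddle (36 mm across), at x = +70, z = 37 mm of the jack while the handle is up. It rises straight up by 22 mm in all, in proportion to the handle's travel, and sinks with it.
- handle_pad (a point): Centre of the yellow top of the press pad (44 mm along the handle, 34 mm wide) at the pump handle's free end. The handle turns in the jack's x-z plane about a pivot at x = -12, z = 50 mm; this point is 105 mm along it and 7 mm above its line. Handle up: at x = -103, z = 102 mm, sloping up away from the tower at 0.45 rad; fully down: x = -117, z = 57 mm, level.
- pump_handle (a joint): Pump handle angle, rad: 0 = up, growing as its pad is pushed down, to a stop at 0.45. Needs about 3 N at the pad unloaded, 9 to 14 N with the steriliser on the saddle. It does not latch: let go, a spring brings it up again within a second and the saddle sinks.
- steriliser: White cabinet with a green glass door on rubber feet; cannot be shifted. Origin on the desk straight below the lift pad; front faces -x, so the jack comes in along +x, its own +x the same way. Case x = 40 to 280, y = -140 to 140, z = 18 to 150 mm. Yellow lift tab sticks out in front: x = -30 to 40, 50 wide, z = 48 to 56 mm.
- lift_pad (a point): Centre of the underside of the round lift pad (26 mm across) under the yellow tab, straight below the black ring drawn on the tab; 45 mm above the desk while the cabinet stands on its feet, so the lowered saddle passes below it with 8 mm to spare.
- cabinet (a joint): Tip angle of the steriliser about its rear feet, rad: 0 = standing on all feet, growing as the front is lifted. The pad is about 270 mm ahead of the rear hinge; the jack's full stroke lifts it about 14 mm (0.05 rad).
- rub_bottle: Loose bystander: blue pump bottle, 68 mm across, 193 mm high; origin at the centre of its underside.
- pen_cup: Loose bystander: steel cup of pens and sticks, 76 mm across, 155 mm high; origin at the centre of its underside.
- mouse: Loose bystander: black computer mouse, 105 x 60 x 33 mm; origin at the centre of its underside.
- calculator: Loose bystander: red calculator, 130 x 80 x 16 mm; origin at the centre of its underside.
- swab_carton: Loose bystander: white and blue carton, 70 x 110 x 50 mm; origin at the centre of its underside.
Not all that is in view belongs to the job. What is shaped like the jack but green is not meant.

How it is judged:
By the outcome, as a careful person would: the job done as asked, in the order asked, and still so for the second after the job is handed in, while the arm keeps its last pose, push and grip.
It also fails if it takes over 50 s, if anything falls off the work surface, if the arm or the gripper's body presses on something with over 40 N, if the wrist force passes 120 N, or if a joint passes its speed limit or range.

## Working session

There is one attempt and no reset: what is moved stays moved. The work goes in short steps, Python scripts to look and compute and a tool call to move; the robot and the scene stay as the last step left them, time stands still between calls to the robot, and variables do not carry over. Pictures are saved under pics/ and viewed, at most 10 in all, crops included, and the job is handed in when it is done.

Besides the shell and the picture viewer there is one more tool, called after ">>>" in YAML: its name, and indented under it one key for each argument. step_arm: Moves the arm, as the interface text tells. Shifts and turns lie within -1 to 1; 1 stands for 0.08 m of shift or pi rad of turn. Its arguments: {"type":"object","properties":{"targets":{"type":"array","items":{"type":"number"}},"fingers":{"type":"number"},"force":{"type":"number"}},"required":["targets"]}

```bash
mkdir -p pics; ls
python3 - <<'E'
from bench import env
import cv2,numpy as np
for n in ("scene","top"):
    im=env.snapshot(n); cv2.imwrite(f"pics/{n}0.png",im[:,:,::-1])
    c=env.calibration(n); print(n,{k:(np.round(v,3).tolist()) for k,v in c.items()})
    for th in ("jack","saddle_top","handle_pad","lift_pad","steriliser"):
        print(n,th,[(np.round(d["at"],1).tolist(),round(d["conf"],2)) for d in env.pinpoint(n,th)])
print(env.pinch_z,env.state())
a=cv2.imread("pics/scene0.png");b=cv2.imread("pics/top0.png")
cv2.imwrite("pics/both.png",cv2.resize(np.hstack([a,b]),(800,300)))
E
```

```text
pics
scene {'fx': 462.712, 'fy': 462.712, 'cx': 251.115, 'cy': 199.484, 'pose': [[0.278, -0.591, 0.757, 1628.858], [0.96, 0.188, -0.206, -298.633], [-0.021, 0.785, 0.62, 960.115], [0.0, 0.0, 0.0, 1.0]]}
scene jack [([334.4, 273.3], 0.64), ([177.9, 232.5], 0.57)]
scene saddle_top [([308.2, 256.2], 0.49), ([181.8, 214.1], 0.39)]
scene handle_pad [([162.3, 232.9], 0.67), ([375.8, 250.5], 0.58)]
scene lift_pad [([275.7, 198.4], 0.81)]
scene steriliser [([273.9, 209.4], 0.69), ([134.8, 199.3], 0.45)]
top {'fx': 365.791, 'fy': 365.791, 'cx': 257.623, 'cy': 189.263, 'pose': [[0.002, 0.997, -0.071, 491.96], [-1.0, 0.001, -0.014, -34.888], [-0.014, 0.071, 0.997, 1112.502], [0.0, 0.0, 0.0, 1.0]]}
top jack [([330.7, 196.7], 0.88), ([205.8, 104.2], 0.64)]
top saddle_top [([327.9, 213.0], 0.47), ([224.6, 113.4], 0.41), ([354.1, 156.3], 0.31)]
top handle_pad [([166.9, 76.3], 0.54)]
top lift_pad [([228.0, 194.8], 0.7)]
top steriliser [([227.4, 199.8], 0.75)]
53.900000000000006 {'t': 0.6, 'joints': array([-8.13658076e+01,  2.05568021e+01,  8.65415612e+01, -1.35450989e-03,
        7.29099534e+01, -6.59413112e+00]), 'qd': array([-0.08381514, -0.05641201, -0.02974028, -0.09933913,  0.05846578,
       -0.05350441]), 'effort': array([-5.72779645e-04, -5.27295077e+01, -2.78916800e+01, -1.94700751e-04,
        2.26005643e-03, -1.45461264e-06]), 'tcp_pos': array([ 157.58458644, -578.88585251,  303.86296398]), 'eef_rot': array([-1.79991590e+02,  3.31020936e-04,  1.52287217e+01]), 'ft_force': array([0.78585098, 0.45996332, 0.0638639 ]), 'torque': array([-0.04349847, -0.00904303,  0.02950393]), 'gripper_force': 0.0, 'width': 85.31195760506294}
```

View pics/scene0.png

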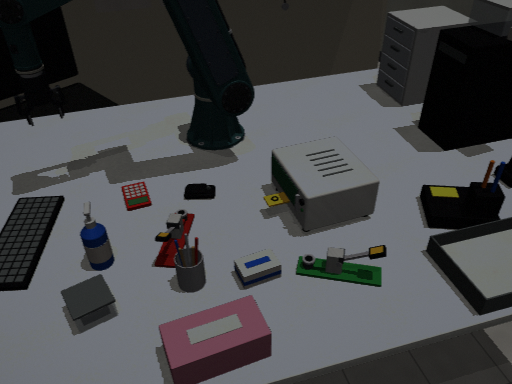

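View pics/top0.png

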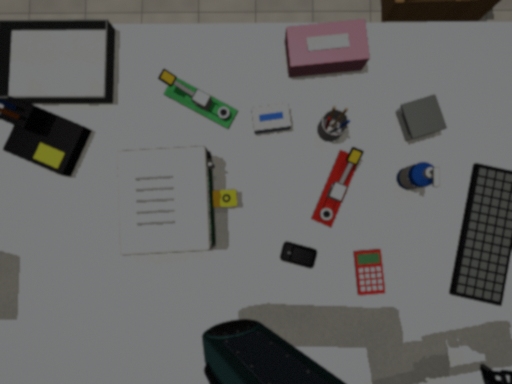

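The red jack is at top (338,187), with its saddle near (327,213) and its handle pad near (355,156). The green look-alike is at (200,100). The lift tab's ring is at (228,198), and the steriliser's front faces image right, which is world -y.

```bash
cat > h.py <<'E'
import numpy as np,cv2
from bench import env
from scipy.spatial.transform import Rotation as R
def ray(c,uv,z):
    "pixel -> world point at height z"
    d=c["pose"][:3,:3]@np.array([(uv[0]-c["cx"])/c["fx"],-(uv[1]-c["cy"])/c["fy"],-1.])
    o=c["pose"][:3,3]; return o+d*(z-o[2])/d[2]
def rect(c,mask,z):
    "min-area rectangle of a mask laid at height z: centre, long-side direction deg, sides"
    v,u=np.nonzero(mask); p=np.array([ray(c,(a,b),z)[:2] for a,b in zip(u,v)],np.float32)
    b=cv2.boxPoints(cv2.minAreaRect(p)); e=[b[1]-b[0],b[2]-b[1]]; e.sort(key=np.linalg.norm)
    return b.mean(0),np.degrees(np.arctan2(e[1][1],e[1][0])),np.linalg.norm(e,axis=1)
E
python3 - <<'E'
from h import *
c={k:np.array(v) for k,v in env.calibration("top").items()}
im=cv2.cvtColor(cv2.imread("pics/top0.png"),cv2.COLOR_BGR2HSV).astype(int)
win=np.zeros(im.shape[:2],bool); win[140:235,300:375]=1
red=((im[...,0]<8)|(im[...,0]>172))&(im[...,1]>150)&(im[...,2]>80)&win
print("plate",rect(c,red,10))
for n,uv,z in(("saddle",(327,213),37),("hpad",(355,156),102),("ring",(228,198),56),("bottle top",(425,174),190),("cup",(333,124),100),("mouse",(298,254),33)): print(n,ray(c,uv,z).round(1))
yl=(abs(im[...,0]-28)<8)&(im[...,1]>130)&(im[...,2]>90)
w=np.zeros_like(yl);w[185:212,205:245]=1;print("tab",rect(c,yl&w,56))
w=np.zeros_like(yl);w[140:175,340:370]=1;print("hpad",rect(c,yl&w,98))
# case roof edges z=150
for a,b in(((121,150),(206,147)),((123,254),(210,249))):
    p,q=ray(c,a,150),ray(c,b,150);print("roof",p.round(1),q.round(1),np.degrees(np.arctan2(*(p-q)[[1,0]])))
cw=env.calibration("wrist");T=np.eye(4);s=env.state();T[:3,:3]=R.from_euler("xyz",s["eef_rot"],degrees=True).as_matrix();T[:3,3]=s["tcp_pos"]
print((np.linalg.inv(T)@cw["pose"]).round(3),cw["fx"],cw["cx"],cw["cy"])
E
```

```text
plate (array([ 575.07117, -252.96124], dtype=float32), np.float32(-23.321869), array([ 60.327866, 222.3999  ], dtype=float32))
saddle [ 499.2 -222.5   37. ]
hpad [ 656.9 -290.6  102. ]
ring [541.9  66.1  56. ]
bottle top [ 596.7 -443.3  190. ]
cup [ 747.7 -231.2  100. ]
mouse [ 379.7 -137.5   33. ]
tab (array([541.9037 ,  74.82137], dtype=float32), np.float32(-89.91055), array([46.36297 , 64.043304], dtype=float32))
hpad (array([ 656.98444, -289.92432], dtype=float32), np.float32(-27.032812), array([22.284613, 32.8464  ], dtype=float32))
roof [665.5 344.4 150. ] [673.4 116.9 150. ] 91.9954924534111
roof [390.3 331.3 150. ] [404.  103.1 150. ] 93.43939274566593
[[ 1.0000e-03  9.6000e-01  2.8100e-01  7.0799e+01]
 [ 1.0000e+00 -1.0000e-03  1.0000e-03  2.1700e-01]
 [ 1.0000e-03  2.8100e-01 -9.6000e-01 -6.9982e+01]
 [ 0.0000e+00  0.0000e+00  0.0000e+00  1.0000e+00]] 302.3360549512046 259.4154406143169 192.05022831141724
```

>>> step_arm:
  targets: [0.994,-0.442,0.1125,0,0,0,0.994,-0.442,0.1125,0,0,0,0.994,-0.442,0.1125,0,0,0]
  fingers: 0
  force: 100

```text
t: 0.85
tcp_pos: [228.4, -519.3, 293.9]
eef_rot: [-179.7, -0.2, 15.3]
ft_force: [-0.3, 0.2, -0.1]
width: 85.5
gripper_force: 0.0
```

>>> step_arm:
  targets: [0.994,-0.442,0.1125,0,0,0,0.994,-0.442,0.1125,0,0,0,0.994,-0.442,0.1125,0,0,0]

```text
t: 1.1
tcp_pos: [295.9, -464.3, 285.1]
eef_rot: [-179.8, -0.1, 15.4]
ft_force: [-0.0, 0.3, -0.8]
width: 85.5
gripper_force: 0.0
```

>>> step_arm:
  targets: [0.994,-0.442,0.1125,0,0,0,0.994,-0.442,0.1125,0,0,0,0.994,-0.442,0.1125,0,0,0]

```text
t: 1.35
tcp_pos: [363.3, -409.8, 276.3]
eef_rot: [-179.8, -0.1, 15.4]
ft_force: [-0.2, 0.3, 0.2]
width: 85.4
gripper_force: 0.0
```

>>> step_arm:
  targets: [0.994,-0.442,0.1125,0,0,0,0.994,-0.442,0.1125,0,0,0,0.994,-0.442,0.1125,0,0,0]

```text
t: 1.6
tcp_pos: [430.8, -355.3, 267.4]
eef_rot: [-179.9, -0.1, 15.4]
ft_force: [-0.4, 0.2, 0.4]
width: 85.3
gripper_force: 0.0
```

>>> step_arm:
  targets: [0.994,-0.442,0.1125,0,0,0,0.994,-0.442,0.1125,0,0,0,0.994,-0.442,0.1125,0,0,0]

```text
t: 1.85
tcp_pos: [498.4, -300.8, 258.5]
eef_rot: [-179.9, -0.2, 15.4]
ft_force: [0.3, -1.1, -0.3]
width: 85.0
gripper_force: 0.0
```

>>> step_arm:
  targets: [0.994,-0.442,0.1125,0,0,0,0.994,-0.442,0.1125,0,0,0,0.994,-0.442,0.1125,0,0,0]

```text
t: 2.1
tcp_pos: [566.0, -246.0, 249.5]
eef_rot: [-179.9, -0.2, 15.4]
ft_force: [0.2, -0.3, 1.1]
width: 85.2
gripper_force: 0.0
```

>>> step_arm:
  targets: [0,0,0,0,0,-0.393,0,0,0,0,0,-0.393,0,0,0,0,0,-0.393,0,0,0,0,0,-0.393,0,0,0,0,0,-0.393,0,0,0,0,0,-0.393,0,0,0,0,0,-0.393,0,0,0,0,0,-0.393,0,0,0,0,0,-0.393,0,0,0,0,0,-0.393]

```text
t: 2.93
tcp_pos: [561.5, -250.0, 250.0]
eef_rot: [-180.0, 0.0, 86.3]
ft_force: [1.2, -0.5, -0.2]
width: 85.5
gripper_force: 0.0
```

>>> step_arm:
  targets: [0,0,0,0,0,-0.393,0,0,0,0,0,-0.393,0,0,0,0,0,-0.393,0,0,0,0,0,-0.393,0,0,0,0,0,-0.393,0,0,0,0,0,-0.393,0,0,0,0,0,-0.393,0,0,0,0,0,-0.393,0,0,0,0,0,-0.393,0,0,0,0,0,-0.393]

```text
t: 3.77
tcp_pos: [561.5, -250.0, 250.0]
eef_rot: [-180.0, -0.0, 157.1]
ft_force: [0.4, 0.5, -0.0]
width: 85.6
gripper_force: 0.0
```

Run:
```python
from h import *
print(env.state()["tcp_pos"],env.state()["eef_rot"])
c=env.calibration("wrist"); im=env.snapshot("wrist"); cv2.imwrite("pics/w1.png",im[:,:,::-1])
for th,z in (("saddle_top",37),("handle_pad",102),("jack",0)):
    for d in env.pinpoint("wrist",th)[:2]: print(th,d["at"],round(d["conf"],2),ray(c,d["at"],z).round(1))
h=cv2.cvtColor(im,cv2.COLOR_RGB2HSV).astype(int)
red=((h[...,0]<8)|(h[...,0]>172))&(h[...,1]>150)&(h[...,2]>60)
n,l,s,_=cv2.connectedComponentsWithStats(red.astype(np.uint8)); print(s[:6])
yl=(abs(h[...,0]-28)<8)&(h[...,1]>130)&(h[...,2]>90); n,l,s,ce=cv2.connectedComponentsWithStats(yl.astype(np.uint8)); print([(a[4],b) for a,b in zip(s[1:],ce[1:]) if a[4]>50])
```

```text
[ 561.48918041 -250.01224071  249.9648866 ] [-1.79973942e+02 -2.42050136e-02  1.57084138e+02]
saddle_top [263.1, 103.0] 0.71 [ 495.8 -219.2   37. ]
handle_pad [258.5, 312.7] 0.74 [ 651.9 -289.5  102. ]
jack [260.1, 175.5] 0.62 [ 564.3 -250.8    0. ]
[[     0      0    512    384 187053]
 [    16      0      3      2      4]
 [    28      0     45     40    491]
 [    50      0     79     69   1285]
 [   129     31      1      1      1]
 [    44     41      1      2      2]]
[(np.int32(1278), array([262.76760563, 315.47104851]))]
```

View pics/w1.png

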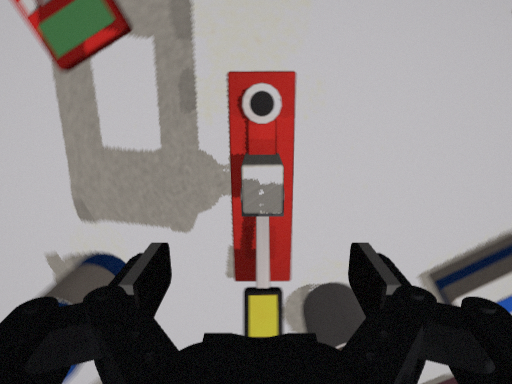

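The jack's saddle is at (262,103), the tower top at (263,190) and the yellow handle pad at (263,315). The yaw matches the tool's, and the jack sits about 2.8 mm towards tool +y. I'll correct that, descend and grip.

>>> step_arm:
  targets: [0.012,0.035,0.44,0,0,0,0.012,0.035,0.88,0,0,0,0.012,0.035,0.88,0,0,0]

```text
t: 4.22
tcp_pos: [558.8, -244.2, 173.9]
eef_rot: [179.9, -0.6, 156.6]
ft_force: [-1.9, -0.4, -0.8]
width: 85.1
gripper_force: 0.0
```

>>> step_arm:
  targets: [0,0,0.4,0,0,0,0,0,0.7,0,0,0,0,0,0.88,0,0,0,0,0,0.88,0,0,0]

```text
t: 4.55
tcp_pos: [560.9, -245.4, 107.1]
eef_rot: [180.0, -0.3, 156.6]
ft_force: [0.4, 0.5, 0.7]
width: 85.5
gripper_force: 0.0
```

>>> step_arm:
  targets: [0,0,0,0,0,0,0,0,0,0,0,0,0,0,0,0,0,0,0,0,0,0,0,0,0,0,0,0,0,0,0,0,0,0,0,0,0,0,0,0,0,0,0,0,0,0,0,0]
  fingers: 1
  force: 80

```text
t: 5.22
tcp_pos: [563.4, -246.8, 111.0]
eef_rot: [-179.9, 0.2, 156.7]
ft_force: [-1.4, -1.4, 6.8]
width: 35.2
gripper_force: 82.5
```

>>> step_arm:
  targets: [0,0,-0.12,0,0,0,0,0,-0.3,0,0,0,0,0,-0.3,0,0,0,0,0,-0.3,0,0,0]

```text
t: 5.55
tcp_pos: [562.5, -245.8, 133.5]
eef_rot: [180.0, 0.0, 156.7]
ft_force: [-0.0, -0.2, -9.8]
width: 34.7
gripper_force: 81.7
```

>>> step_arm:
  targets: [0,0,0,0,0,0.03,0,0,0,0,0,0.065,0,0,0,0,0,0.1,0,0,0,0,0,0.135,0,0,0,0,0,0.17,0,0,0,0,0,0.205,0,0,0,0,0,0.24,0,0,0,0,0,0.275,0,0,0,0,0,0.31,0,0,0,0,0,0.34]

```text
t: 6.38
tcp_pos: [561.5, -245.3, 131.8]
eef_rot: [-179.9, -0.1, 95.2]
ft_force: [0.8, -0.0, -9.5]
width: 34.8
gripper_force: 81.4
```

>>> step_arm:
  targets: [0,0,0,0,0,0.016,0,0,0,0,0,0.016,0,0,0,0,0,0.016]

```text
t: 6.63
tcp_pos: [561.8, -245.5, 132.1]
eef_rot: [-179.9, -0.1, 92.7]
ft_force: [0.5, 0.2, -8.5]
width: 35.3
gripper_force: 81.4
```

Run:
```python
from h import *
s=env.state();print({k:np.round(s[k],2) for k in("t","tcp_pos","eef_rot","joints","ft_force","width","gripper_force")})
a=env.snapshot("wrist"); c=env.calibration("wrist")
for th,z in (("saddle_top",50),("handle_pad",115)):
    for d in env.pinpoint("wrist",th)[:1]: print(th,d["at"],round(d["conf"],2),ray(c,d["at"],z).round(1))
b=env.snapshot("top"); c=env.calibration("top")
for th,z in (("saddle_top",50),("lift_pad",56),("handle_pad",115)):
    for d in env.pinpoint("top",th)[:2]: print(th,d["at"],round(d["conf"],2),ray(c,d["at"],z).round(1))
cv2.imwrite("pics/two2.png",cv2.resize(np.hstack([a[:,:,::-1],b[60:340,60:430,::-1].copy() if 0 else cv2.resize(b[90:290,100:367,::-1],(512,384))]),(800,300)))
cv2.imwrite("pics/t2.png",b[:,:,::-1])
```

```text
{'t': np.float64(6.63), 'tcp_pos': array([ 561.76, -245.46,  132.11]), 'eef_rot': array([-1.799e+02, -7.000e-02,  9.273e+01]), 'joints': array([-3.006e+01,  3.260e+01,  9.411e+01,  1.000e-02,  5.341e+01,
       -3.279e+01]), 'ft_force': array([ 0.47,  0.17, -8.46]), 'width': np.float64(35.32), 'gripper_force': np.float64(81.35)}
saddle_top [260.7, 100.9] 0.79 [ 558.4 -173.2   50. ]
saddle_top [226.4, 200.6] 0.63 [534.6  71.2  50. ]
saddle_top [313.8, 194.3] 0.5 [ 553.2 -182.7   50. ]
lift_pad [225.6, 197.6] 0.81 [543.  73.  56.]
handle_pad [165.7, 77.1] 0.66 [878.4 238.1 115. ]
```

View pics/two2.png

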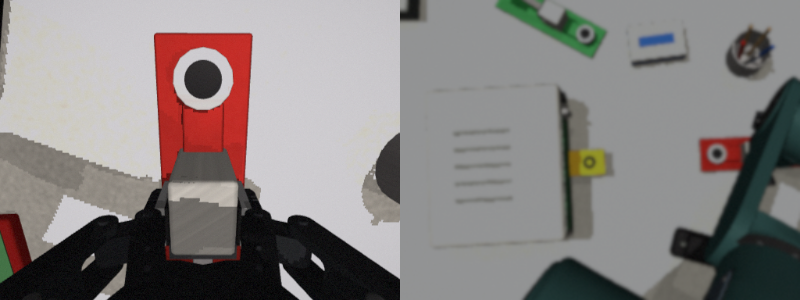

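The jack is held straight, with the saddle 72 mm ahead of the TCP. Top shows the ring near (226,198). I'll move in front of the tab, lower the jack and measure from close up.

>>> step_arm:
  targets: [0.15,-0.025,0,0,0,0,0.4,-0.025,0,0,0,0,0.7,-0.025,0,0,0,0,1.0,-0.025,0,0,0,0]

```text
t: 7.32
tcp_pos: [556.4, -165.1, 133.1]
eef_rot: [180.0, -0.0, 92.6]
ft_force: [0.4, 0.5, -9.9]
width: 35.1
gripper_force: 81.3
```

>>> step_arm:
  targets: [0.3,-0.025,0,0,0,0,0.6,-0.025,0,0,0,0,0.85,-0.025,0,0,0,0,1.0,-0.025,0,0,0,0,1.0,-0.025,0,0,0,0]

```text
t: 7.73
tcp_pos: [550.2, -83.4, 133.1]
eef_rot: [-179.9, -0.1, 92.8]
ft_force: [-0.6, 0.1, -9.3]
width: 35.1
gripper_force: 81.3
```

>>> step_arm:
  targets: [0,0,0.1,0,0,0,0,0,0.2,0,0,0,0,0,0.25,0,0,0,0,0,0.25,0,0,0]

```text
t: 8.07
tcp_pos: [550.5, -87.0, 111.6]
eef_rot: [-179.9, -0.0, 92.6]
ft_force: [0.2, -0.6, -7.0]
width: 34.8
gripper_force: 81.3
```

>>> step_arm:
  targets: [0.15,0,0,0,0,0,0.3,0,0,0,0,0,0.4,0,0,0,0,0,0.4,0,0,0,0,0]

```text
t: 8.4
tcp_pos: [548.9, -52.3, 113.0]
eef_rot: [-179.9, -0.1, 92.7]
ft_force: [-0.1, 0.0, -9.2]
width: 35.1
gripper_force: 81.3
```

Run:
```python
from h import *
s=env.state();print({k:np.round(s[k],2) for k in("t","tcp_pos","eef_rot","ft_force","width","gripper_force")})
c=env.calibration("wrist");a=env.snapshot("wrist")
for th,z in (("saddle_top",40),("lift_pad",56)):
    for d in env.pinpoint("wrist",th)[:2]: print(th,d["at"],round(d["conf"],2),ray(c,d["at"],z).round(1))
h=cv2.cvtColor(a,cv2.COLOR_RGB2HSV).astype(int)
yl=(abs(h[...,0]-28)<8)&(h[...,1]>130)&(h[...,2]>60); v,u=np.nonzero(yl);print(len(u),u.min(),u.max(),v.min(),v.max())
cv2.imwrite("pics/w3.png",a[:,:,::-1])
```

```text
{'t': np.float64(8.4), 'tcp_pos': array([548.93, -52.29, 113.05]), 'eef_rot': array([-1.7993e+02, -7.0000e-02,  9.2690e+01]), 'ft_force': array([-0.07,  0.05, -9.18]), 'width': np.float64(35.05), 'gripper_force': np.float64(81.32)}
saddle_top [259.4, 103.2] 0.94 [544.9  19.   40. ]
5061 191 322 0 41
```

View pics/w3.png

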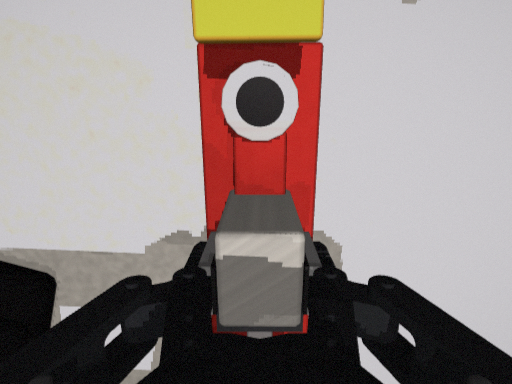

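The tab's front edge is at row ~40, cols 192–323, and the saddle is at (260,101), laterally aligned. I'll get exact edge numbers from the saved picture.

Run:
```python
from h import *
c=env.calibration("wrist");a=cv2.imread("pics/w3.png");h=cv2.cvtColor(a,cv2.COLOR_BGR2HSV).astype(int)
print(h[30:46,258].tolist()); 
yl=(abs(h[...,0]-28)<8)&(h[...,1]>130)&(h[...,2]>150)
cols=np.arange(200,316);low=np.array([np.nonzero(yl[:,u])[0].max()+.5 for u in cols])
P=np.array([ray(c,(u,v),56) for u,v in zip(cols,low)]);k=np.polyfit(P[:,0],P[:,1],1);print("front edge slope deg",np.degrees(np.arctan(k[0])),"y at 543",np.polyval(k,543))
L=[];Rr=[]
for v in range(0,35,2):
    u=np.nonzero(yl[v])[0];L.append(ray(c,(u.min()-.5,v),56));Rr.append(ray(c,(u.max()+.5,v),56))
for q in(L,Rr): q=np.array(q);k=np.polyfit(q[:,1],q[:,0],1);print("side yaw",90-np.degrees(np.arctan(k[0])),"x at y=50,72",np.polyval(k,50),np.polyval(k,72))
dk=(h[...,2]<70);dk[:60]=0;dk[145:]=0;dk[:,:225]=0;dk[:,300:]=0;v,u=np.nonzero(dk&(h[...,1]<90));print("saddle bore",u.mean(),v.mean(),ray(c,(u.mean(),v.mean()),40))
```

```text
[[29, 170, 202], [29, 173, 202], [30, 171, 201], [30, 172, 200], [29, 172, 200], [26, 176, 203], [24, 181, 199], [21, 189, 192], [21, 189, 171], [20, 188, 138], [20, 188, 99], [21, 193, 78], [16, 210, 74], [5, 209, 78], [1, 208, 87], [2, 195, 93]]
front edge slope deg 3.4883765431847538 y at 543 40.97341097962912
side yaw 93.7333759210427 x at y=50,72 519.2449618838859 517.809416190134
side yaw 93.6550878989521 x at y=50,72 567.8868486898934 566.4814887584519
saddle bore 259.39327082184224 101.18312189740762 [545.8524302   18.02259052  40.        ]
```

>>> step_arm:
  targets: [0.08,0,0,0,0,-0.005,0.18,0,0,0,0,-0.005,0.28,0,0,0,0,-0.005,0.38,0,0,0,0,-0.005,0.48,0,0,0,0,-0.005,0.57,0,0,0,0,-0.005,0.63,0,0,0,0,-0.005,0.657,0,0,0,0,-0.005,0.657,0,0,0,0,-0.005,0.657,0,0,0,0,-0.005]

```text
t: 9.38
tcp_pos: [547.3, -1.8, 113.1]
eef_rot: [180.0, 0.0, 93.6]
ft_force: [-0.2, -0.6, -8.4]
width: 35.4
gripper_force: 81.3
```

Run:
```python
from h import *
s=env.state();print({k:np.round(s[k],2) for k in("t","tcp_pos","eef_rot","ft_force","width","gripper_force")})
c=env.calibration("wrist");a=env.snapshot("wrist")
for th,z in (("saddle_top",40),("lift_pad",56)):
    for d in env.pinpoint("wrist",th)[:2]: print(th,d["at"],round(d["conf"],2),ray(c,d["at"],z).round(1))
h=cv2.cvtColor(a,cv2.COLOR_RGB2HSV).astype(int)
w=(h[...,2]<90);w[:60]=0;w[150:]=0;w[:,:215]=0;w[:,305:]=0
n,l,st,ce=cv2.connectedComponentsWithStats(w.astype(np.uint8))
for q,p in zip(st[1:],ce[1:]):
    if q[4]>80: print("dark",q,p,ray(c,p,56))
cv2.imwrite("pics/w4.png",a[:,:,::-1])
```

```text
{'t': np.float64(9.38), 'tcp_pos': array([547.33,  -1.76, 113.15]), 'eef_rot': array([1.7999e+02, 1.0000e-02, 9.3550e+01]), 'ft_force': array([-0.17, -0.59, -8.4 ]), 'width': np.float64(35.45), 'gripper_force': np.float64(81.33)}
lift_pad [258.6, 95.8] 0.72 [541.8  72.2  56. ]
dark [ 228   64   60   62 2127] [257.44428773  94.11471556] [541.30263608  72.8051178   56.        ]
```

View pics/w4.png

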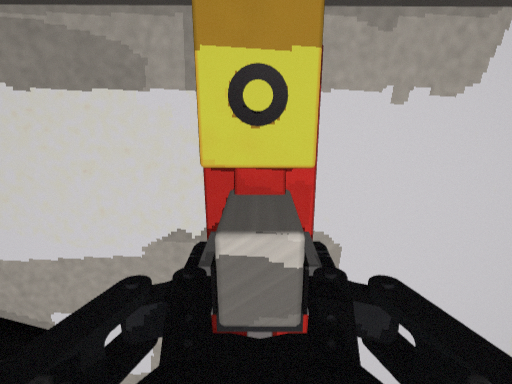

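The ring is at (258,95), so the pad is at about (541.6,72.4), against the saddle at about (543,69). I'll correct 3.5 mm forward and 1.2 mm sideways, set the jack down and release.

>>> step_arm:
  targets: [0.043,-0.014,0,0,0,0,0.043,-0.014,0,0,0,0,0.043,-0.014,0.015,0,0,0,0.043,-0.014,0.03,0,0,0,0.043,-0.014,0.03,0,0,0]

```text
t: 9.95
tcp_pos: [546.0, 1.6, 111.1]
eef_rot: [180.0, -0.0, 93.5]
ft_force: [-2.2, 0.8, -2.5]
width: 34.8
gripper_force: 82.0
```

>>> step_arm:
  targets: [0,0,0.008,0,0,0,0,0,0.008,0,0,0]

```text
t: 10.12
tcp_pos: [546.0, 1.6, 111.0]
eef_rot: [180.0, 0.0, 93.5]
ft_force: [-2.0, 0.1, 5.8]
width: 35.2
gripper_force: 83.3
```

>>> step_arm:
  targets: [0,0,0,0,0,0,0,0,0,0,0,0,0,0,0,0,0,0,0,0,0,0,0,0,0,0,0,0,0,0,0,0,0,0,0,0]
  fingers: 0

```text
t: 10.62
tcp_pos: [546.1, 1.5, 110.1]
eef_rot: [180.0, -0.0, 93.5]
ft_force: [-0.2, 0.4, -0.8]
width: 85.4
gripper_force: 0.0
```

>>> step_arm:
  targets: [0,0,-0.4,0,0,0,0,0,-0.7,0,0,0,0,0,-1,0,0,0,0,0,-1,0,0,0,0,0,-1,0,0,0]

```text
t: 11.03
tcp_pos: [546.9, 1.5, 191.4]
eef_rot: [179.8, 0.0, 93.5]
ft_force: [0.4, 0.8, -0.4]
width: 85.6
gripper_force: 0.0
```

Run:
```python
from h import *
s=env.state();print({k:np.round(s[k],2) for k in("t","tcp_pos","eef_rot","joints","ft_force","width")})
c=env.calibration("wrist");a=env.snapshot("wrist")
for th,z in (("lift_pad",56),("handle_pad",102),("jack",0)):
    for d in env.pinpoint("wrist",th)[:2]: print(th,d["at"],round(d["conf"],2),ray(c,d["at"],z).round(1))
cv2.imwrite("pics/w5.png",a[:,:,::-1])
```

```text
{'t': np.float64(11.03), 'tcp_pos': array([546.93,   1.47, 191.39]), 'eef_rot': array([1.7981e+02, 3.0000e-02, 9.3530e+01]), 'joints': array([-7.0900e+00,  2.3570e+01,  1.0036e+02,  1.0000e-02,  5.5870e+01,
       -1.0620e+01]), 'ft_force': array([ 0.42,  0.79, -0.38]), 'width': np.float64(85.58)}
lift_pad [258.3, 104.1] 0.94 [541.7  72.1  56. ]
jack [259.1, 185.5] 0.77 [546.7   2.2   0. ]
jack [497.4, 262.9] 0.27 [782.1 -61.1   0. ]
```

View pics/w5.png

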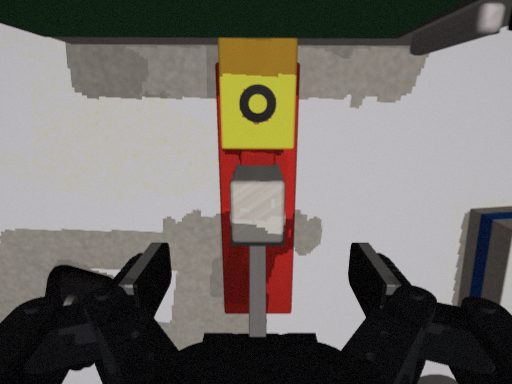

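The jack stands aligned under the tab. The ring and jack origin agree with the target within about 1 mm. Next I'll shut the fingers and move above the handle pad.

>>> step_arm:
  targets: [0,0,-0.2,0,0,0,-0.3,0,-0.2,0,0,0,-0.7,0,-0.2,0,0,0,-1,0,-0.2,0,0,0,-1,0,-0.2,0,0,0]
  fingers: 1
  force: 60

```text
t: 11.65
tcp_pos: [551.2, -81.9, 205.1]
eef_rot: [-180.0, 0.1, 93.4]
ft_force: [0.2, -0.2, 0.8]
width: 25.3
gripper_force: 0.0
```

>>> step_arm:
  targets: [-0.12,0,0,0,0,0,-0.24,0,0,0,0,0,-0.24,0,0,0,0,0,-0.24,0,0,0,0,0]

```text
t: 11.98
tcp_pos: [551.8, -97.3, 205.7]
eef_rot: [-180.0, -0.0, 93.5]
ft_force: [-1.2, 0.2, 0.4]
width: 0.1
gripper_force: 0.0
```

Run:
```python
from h import *
s=env.state();print({k:np.round(s[k],2) for k in("t","tcp_pos","eef_rot","joints","ft_force","width")})
c=env.calibration("scene");a=env.snapshot("scene")
for th,z in (("saddle_top",37),("handle_pad",102),("jack",0)):
    for d in env.pinpoint("scene",th)[:2]: print(th,d["at"],round(d["conf"],2),ray(c,d["at"],z).round(1))
cv2.imwrite("pics/s6.png",cv2.resize(a[130:280,170:370,::-1],(800,600),interpolation=cv2.INTER_CUBIC))
```

```text
{'t': np.float64(11.98), 'tcp_pos': array([551.85, -97.34, 205.68]), 'eef_rot': array([-1.7996e+02, -3.0000e-02,  9.3510e+01]), 'joints': array([-1.708e+01,  2.353e+01,  9.774e+01,  2.000e-02,  5.878e+01,
       -2.060e+01]), 'ft_force': array([-1.19,  0.18,  0.39]), 'width': np.float64(0.05)}
saddle_top [308.7, 256.5] 0.63 [794.2  89.4  37. ]
saddle_top [276.9, 199.7] 0.55 [526.8  86.6  37. ]
handle_pad [219.2, 197.5] 0.69 [ 541.6 -102.7  102. ]
handle_pad [378.3, 250.0] 0.65 [884.8 243.7 102. ]
jack [332.9, 274.7] 0.85 [846.  142.6   0. ]
jack [254.5, 217.1] 0.56 [545.9   5.3  -0. ]
```

View pics/s6.png

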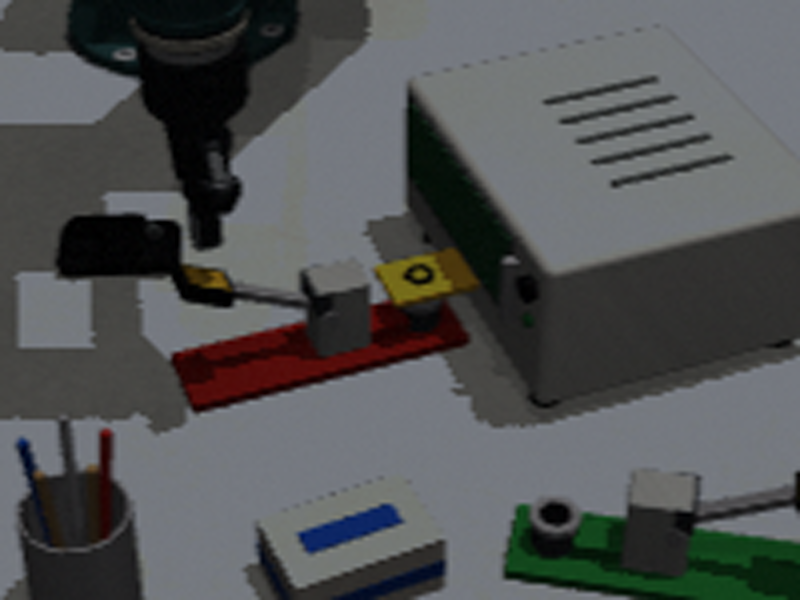

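The shut fingers hang right above the yellow handle pad at crop (205,280), and the saddle is under the tab at crop (422,305). I'll push down along the handle's arc.

>>> step_arm:
  targets: [0,0,0.15,0,0,0,0,0,0.3,0,0,0,-0.01,0,0.37,0,0,0,-0.04,0,0.43,0,0,0,-0.07,0,0.49,0,0,0,-0.1,0,0.55,0,0,0,-0.12,0,0.61,0,0,0,-0.14,0,0.67,0,0,0,-0.15,0,0.73,0,0,0,-0.165,0,0.79,0,0,0]

```text
t: 13.02
tcp_pos: [552.8, -110.4, 143.5]
eef_rot: [180.0, -0.0, 93.5]
ft_force: [-3.2, 5.5, 11.7]
width: -0.0
gripper_force: 5.9
```

>>> step_arm:
  targets: [-0.01,0,0.05,0,0,0,-0.015,0,0.1,0,0,0,-0.02,0,0.15,0,0,0,-0.02,0,0.17,0,0,0,-0.02,0,0.17,0,0,0]

```text
t: 13.43
tcp_pos: [552.9, -112.1, 129.9]
eef_rot: [180.0, -0.0, 93.5]
ft_force: [-2.7, 3.6, 11.6]
width: -0.4
gripper_force: 5.8
```

>>> step_arm:
  targets: [0,0,0.02,0,0,0,0,0,0.04,0,0,0,0,0,0.04,0,0,0,0,0,0.04,0,0,0]

```text
t: 13.77
tcp_pos: [553.0, -112.2, 128.8]
eef_rot: [179.9, -0.0, 93.5]
ft_force: [-8.0, 5.2, 28.9]
width: -0.1
gripper_force: 14.2
```

The force jumped to 29 N, so the handle is at its stop. Now I'll let it come right back up along the same arc.

>>> step_arm:
  targets: [0,0,-0.08,0,0,0,0.01,0,-0.16,0,0,0,0.02,0,-0.25,0,0,0,0.04,0,-0.35,0,0,0,0.07,0,-0.45,0,0,0,0.12,0,-0.55,0,0,0,0.16,0,-0.65,0,0,0,0.19,0,-0.75,0,0,0,0.19,0,-0.9,0,0,0,0.19,0,-1,0,0,0]

```text
t: 14.6
tcp_pos: [552.4, -97.3, 207.1]
eef_rot: [180.0, 0.0, 93.5]
ft_force: [0.1, -0.4, -0.3]
width: 0.0
gripper_force: 0.0
```

>>> step_arm:
  targets: [0,0,0,0,0,0,0,0,0,0,0,0,0,0,0,0,0,0,0,0,0,0,0,0,0,0,0,0,0,0,0,0,0,0,0,0,0,0,0,0,0,0,0,0,0,0,0,0,0,0,0,0,0,0,0,0,0,0,0,0]

```text
t: 15.43
tcp_pos: [552.0, -97.1, 206.0]
eef_rot: [-180.0, -0.0, 93.5]
ft_force: [-0.3, 0.3, 0.3]
width: -0.2
gripper_force: 0.0
```

Run:
```python
from h import *
s=env.state();print({k:np.round(s[k],2) for k in("t","tcp_pos","eef_rot","ft_force")})
c=env.calibration("scene");a=env.snapshot("scene")
for th,z in (("saddle_top",37),("handle_pad",102),("jack",0)):
    for d in env.pinpoint("scene",th)[:2]: print(th,d["at"],round(d["conf"],2),ray(c,d["at"],z).round(1))
w=env.snapshot("wrist")
A=cv2.resize(a[130:280,170:370,::-1],(400,300),interpolation=cv2.INTER_CUBIC);W=cv2.resize(w[:,:,::-1],(400,300))
cv2.imwrite("pics/s7.png",np.hstack([A,W]))
```

```text
{'t': np.float64(15.43), 'tcp_pos': array([552.01, -97.07, 206.04]), 'eef_rot': array([-1.800e+02, -1.000e-02,  9.353e+01]), 'ft_force': array([-0.35,  0.3 ,  0.29])}
saddle_top [218.9, 195.8] 0.74 [450.2 -86.8  37. ]
saddle_top [311.6, 258.5] 0.45 [803.8  94.2  37. ]
handle_pad [376.4, 252.7] 0.68 [892.2 234.2 102. ]
handle_pad [217.8, 198.6] 0.48 [ 545.6 -108.   102. ]
jack [331.4, 271.5] 0.93 [833.8 143.5   0. ]
jack [252.9, 213.7] 0.6 [528.1   5.2  -0. ]
```

View pics/s7.png

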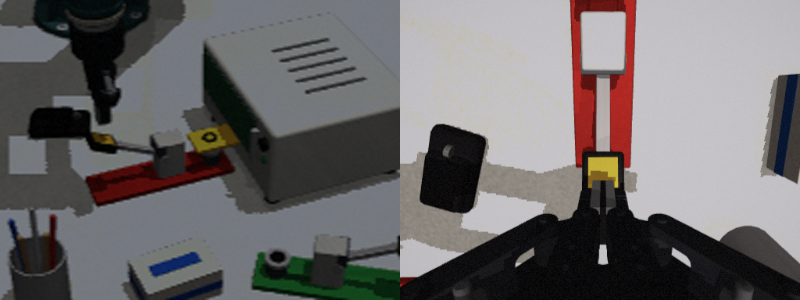

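The handle is right back up and the jack hasn't moved: its tower and saddle are at the same pixels as before. Now the second push, then hold.

>>> step_arm:
  targets: [0,0,0.15,0,0,0,0,0,0.3,0,0,0,-0.01,0,0.37,0,0,0,-0.04,0,0.43,0,0,0,-0.07,0,0.49,0,0,0,-0.1,0,0.55,0,0,0,-0.12,0,0.61,0,0,0,-0.14,0,0.67,0,0,0,-0.15,0,0.73,0,0,0,-0.165,0,0.79,0,0,0]

```text
t: 16.52
tcp_pos: [552.8, -110.1, 143.5]
eef_rot: [180.0, -0.0, 93.5]
ft_force: [-3.0, 4.7, 10.7]
width: -0.4
gripper_force: 5.9
```

>>> step_arm:
  targets: [-0.01,0,0.05,0,0,0,-0.015,0,0.1,0,0,0,-0.02,0,0.15,0,0,0,-0.02,0,0.18,0,0,0,-0.02,0,0.205,0,0,0,-0.02,0,0.205,0,0,0,-0.02,0,0.205,0,0,0,-0.02,0,0.205,0,0,0]

```text
t: 17.18
tcp_pos: [552.9, -111.9, 128.9]
eef_rot: [180.0, 0.0, 93.5]
ft_force: [-6.5, 3.5, 25.4]
width: -0.2
gripper_force: 12.9
```

Run:
```python
from h import *
s=env.state();print({k:np.round(s[k],2) for k in("t","tcp_pos","eef_rot","ft_force")})
a=env.snapshot("scene");w=env.snapshot("wrist")
A=cv2.resize(a[130:280,170:370,::-1],(400,300),interpolation=cv2.INTER_CUBIC);W=cv2.resize(w[:,:,::-1],(400,300))
cv2.imwrite("pics/s8.png",np.hstack([A,W]))
print(np.round(env.state()["ft_force"],1),env.state()["t"])
```

```text
{'t': np.float64(17.18), 'tcp_pos': array([ 552.92, -111.87,  128.89]), 'eef_rot': array([1.7996e+02, 1.0000e-02, 9.3530e+01]), 'ft_force': array([-6.49,  3.52, 25.43])}
[-7.6  4.1 25.5] 17.2833
```

View pics/s8.png

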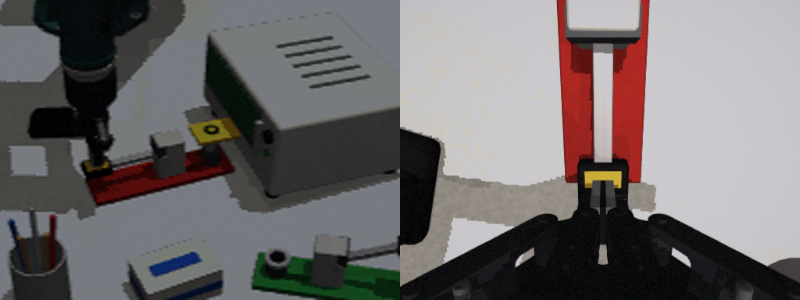

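The handle is level and held down with 25 N at its stop. The tab has risen from crop (210,137) to (210,129) on the extended saddle. Handing in.

```bash
python3 -c "
from bench import env
print(env.hand_in())"
```

```text
the job is handed in; nothing more can be done
None
```

The job is handed in: the red jack stands under the lift pad, I pumped it once and let it fully return, then pushed the handle down again and am holding it at its stop with about 25 N, the front raised on the saddle; no verdict came back.

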